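# Drag a parts tote out from under a wire rack with a pull hook

## Task

An open parts tote with a transformer in it stands too deep under the wire bench rack to be reached by hand. Take the pull hook from its pad, hook it over the tote's front wall and drag the tote out until the whole tote stands clear in front of the rack, upright with the transformer still in it; touch the tote only with the hook and leave the closed carton, the bottle and the circuit board where they are. Then stand the hook back on its pad on both its feet and let go.

Things in the scene. Friction and masses are not known exactly. Their poses are not given: they have to be found in the camera images.
- hook_grip (a point): Centre of the pull hook's upright handle, a black square bar 24 x 24 mm, from 43 to 120 mm above the hook's feet (this point: 85 mm above). Under it a foot 24 x 32 mm. z up; x along the hook's flat steel bar towards the blade: 230 mm long, 24 wide, 38 to 43 mm above the feet, from 15 mm behind this point to 215 mm ahead. 240 g; at the start it stands on the pad, blade towards the pad's +x.
- hook_tip (a point): Middle of the lower edge of the hook's blade (steel, 5 mm thick, 32 mm wide, turned straight down from the bar's front end, as low as the foot), 212.5 mm ahead of the handle's centre, 85 mm below it. Axes of the hook: x forward, away from the handle; z up.
- hook_foot (a point): Middle of the underside of the foot under the hook's handle, same axes.
- tote: Open-topped white plastic tote, 150 mm deep (x), 120 mm wide (y), 60 mm high, walls and floor 4 mm, 250 to 490 g, loose on the bench, wholly under the rack in one of its two bays, front wall 48 to 86 mm behind the deck's front edge. Origin: centre of its underside; x points to its back (deeper into the rack), z up.
- tote_front (a point): Middle of the top edge of the tote's front wall, on its outer face (60 mm above the bench). The wall is 4 mm thick behind it; behind that at least 55 mm are free inside the tote.
- tote_back (a point): Middle of the top edge of the tote's back wall, on its outer face. Same axes as the tote.
- transformer: Transformer, steel core with copper winding, 46 x 50 x 40 mm, about 250 g, loose on the tote's floor in its back half. Origin: centre of its underside.
- rack: Fixed open steel wire rack, 240 mm deep (x), 340 wide (y). Open front at its -x, facing the robot's right; +x is its back. Origin: centre, at bench height. 10 mm posts at x = +-118, y = +-170 mm, wires at the foot of both sides; wire deck 166 to 174 mm above the bench, front edge at x = -122 mm. No floor or walls: tote and carton stand on the bench under it, side by side at about y = +-80 mm.
- carton: Closed cardboard carton, 150 mm deep, 110 mm wide, 75 mm high, 600 g, loose, in the other bay of the rack. Origin: centre of its underside. To be left alone.
- pad: Fixed flat black rubber pad on which the hook stands, 290 mm (x) x 100 mm (y), 4 mm thick. Origin: centre of its underside, at bench height.
- flux: Small white bottle, 40 mm across, 90 mm high, loose. Origin: centre of its underside. To be left alone.
- board: Circuit board in a grey frame lying on the bench, 130 x 160 mm, parts up to 35 mm high, loose. Origin: centre of its underside. To be left alone.

How it is judged:
On the way, in this order (a step that is already met when the one before it is completed fails the run):
1. the hook's blade is down inside the tote, behind its front wall, while the tote is still under the rack (x of hook_tip in the frame of tote between -0.071 and 0.071 m and y of hook_tip in the frame of tote between -0.056 and 0.056 m and z of hook_tip in the frame of tote below 0.05 m and distance of tote from where it was at the start of the episode below 0.03 m), for 0.1 s.
2. the tote has been dragged out, its back wall clear of the front edge of the rack's deck, with the blade still inside it (x of tote_back in the frame of rack below -0.122 m and x of hook_tip in the frame of tote between -0.075 and 0.071 m and z of hook_tip in the frame of tote below 0.058 m), for 0.1 s.
At the end, for the whole second after the job is handed in: Tote flat on the bench in front of the rack (within 220 mm of its middle line), its back wall past the deck's front edge (rack x = -122 mm), transformer on its floor, both at rest; hook upright within 0.08 rad, middles of blade and foot on the pad (within 5 mm of its surface) (x of tote_back in the frame of rack below -0.122 m and y of tote in the frame of rack between -0.22 and 0.22 m and x of tote in the frame of rack above -0.42 m and angle between tote's own z axis and vertical below 0.06 rad and height (world z) of tote below 0.008 m and x of transformer in the frame of tote between -0.071 and 0.071 m and y of transformer in the frame of tote between -0.056 and 0.056 m and z of transformer in the frame of tote between -0.005 and 0.03 m and x of hook_tip in the frame of pad between -0.147 and 0.147 m and y of hook_tip in the frame of pad between -0.05 and 0.05 m and z of hook_tip in the frame of pad between -0.002 and 0.009 m and x of hook_foot in the frame of pad between -0.147 and 0.147 m and y of hook_foot in the frame of pad between -0.05 and 0.05 m and z of hook_foot in the frame of pad between -0.002 and 0.009 m and angle between hook_grip's own z axis and vertical below 0.08 rad and linear speed of each of tote, transformer below 0.01 m/s); the robot touches nothing.
It fails at once if the robot itself (fingers or arm) touches the tote (contact force between any of the fingers, the arm and tote above 1 N).
It fails at once if the tote is tipped by more than 0.25 rad (angle between tote's own z axis and vertical above 0.25 rad).
It fails at once if the closed carton is moved by more than 15 mm (distance of carton from where it was at the start of the episode above 0.015 m).
It fails at once if the bottle is moved by more than 20 mm or knocked over (distance of flux from where it was at the start of the episode above 0.02 m or angle between flux's own z axis and vertical above 0.4 rad).
It fails at once if the circuit board is moved by more than 20 mm (distance of board from where it was at the start of the episode above 0.02 m).
It also fails if it takes over 64 s, if anything falls off the work surface, if the arm or the gripper's body presses on something with over 40 N, if the wrist force passes 120 N, or if a joint passes its speed limit or range.

## Robot

A 7-joint arm with a two-finger parallel gripper is mounted at the origin on the work surface. World frame = base frame: x ahead of the robot, y to its left, z up, the work surface at z = 0. Lengths are in m, angles in rad, forces in N, time in s.
With the tool pointing down it reaches from about 0.425 to 1.025 m from the base axis. Payload 9.4 kg.
Tool frame: the origin (TCP) lies midway between the tips of the shut fingers; the grasp point (between the pads) lies 19 mm behind it; z points along the fingers, y is the line along which they close (so a half turn about z gives the same grasp; the last joint's range is limited). The gripper opens to 93 mm and grips with 3 to 60 N. Pads are 15 mm wide; open, the fingers measure 128 mm over their backs; the gripper's body (75 mm by 188 mm) begins 65 mm behind the grasp point.
Start: joints at [-1.417, 0.599, -0.003, 1.599, 0.002, 0.943, -0.08], TCP at [0.166, 0.706, 0.219] pointing down, gripper open.
Joint ranges: [-2.57, 2.57], [-0.35, 1.97], [-1.29, 1.29], [0.11, 2.56], [-1.05, 4.19], [0.11, 1.86], [-2.63, 2.63]. Speed limits (rad/s): [2.22, 2.22, 3.01, 3.01, 3.14, 3.14, 3.14].

## Interface

Orientations are given as a rotation vector (axis times angle).
In Python, from cell import monitor, cams, order gives the robot as it stands.
- The arm moves only by the shell command python3 -m crank 'ROWS' [FORCE]. ROWS is JSON, a list of rows, each a list of 3 entries, a list of its own where there are three numbers: the finger opening in m, from 0 to 0.093, then the shift along the tool's x, y, z in m, then the turn about the tool's z in rad. A call has 1 to 10 rows; each row shifts and turns the commanded pose from where the row before left it, along the tool's axes as they then stand; what a row does not reach is not made up. A row lasts 1/10 s, in which the tool goes at most 50 mm and 8.59 degrees, less where a joint would pass 70% of its speed; a pose out of reach is approached as far as the arm can. A call with a gripper value outside its range is refused whole. The fingers move at their own pace and stop on an object; FORCE is the grip in N (left out, the last holds). Time passes only in rows, so rows that do not move let the fingers close. It gives the time, the measured TCP pose, the force, the opening and the grip force at its end, in the units of the state.
- monitor.read_state(): the state, without advancing time (a new reading comes with each control period).
- cams.snapshot(name): name is "scene" or "top"; returns a dict with "image" (480x640x3 uint8, red, green, blue), "camera_matrix" (3x3 intrinsics, pixels), "extrinsics" (4x4, takes a point from world to camera coordinates). Camera axes: x right, y up, looking along -z (the intrinsics and any distortion apply to the point x, -y, -z); pixel columns grow to the right and rows downward; lengths in m; the calibration is good to about 2 mm. A picture is of the moment at which its call begins. There is no depth.
- order.sign_off(): hands the job in; it is judged then, once.
The state is a dict: "t": time; "qpos": joint angles; "qd": joint speeds; "joint_torque": joint torques, N m; "position": TCP position; "ee_rot": TCP orientation; "ft_force": force on the tool from outside, world axes, zero at the start; "ft_torque": the same for the moment, N m; "width": opening from 0.0 (shut) to 1.0 (fully open); "grip_force": force on a finger pad.
Only numpy, scipy, OpenCV 4.12 (cv2) and the standard library are available. Lean on these libraries where they do the work, as an engineer would, in place of code of your own. Each camera call takes 0.05 s, during which the arm holds its last target. There are 200 camera calls.

## Working session

There is one attempt and no reset: what is moved stays moved. The work goes in short steps, Python scripts to look and compute and a shell command to move; the robot and the scene stay as the last step left them, time stands still between calls to the robot, and variables do not carry over. Pictures are saved under pics/ and viewed, at most 11 in all, crops included, and the job is handed in when it is done.

```bash
mkdir -p pics; ls; python3 - <<'E'
from cell import monitor,cams
import cv2,numpy as np,pickle
s=monitor.read_state();print({k:np.round(v,3).tolist() for k,v in s.items()})
for n in("scene","top"):
    d=cams.snapshot(n);cv2.imwrite(f"pics/{n}0.png",d["image"][:,:,::-1]);pickle.dump(d,open(f"{n}0.pkl","wb"))
    print(n,d["camera_matrix"],d["extrinsics"],d.keys())
E
```

```text
pics
{'t': 0.0, 'qpos': [-1.417, 0.6, -0.003, 1.6, 0.002, 0.943, -0.08], 'qd': [-0.0, -0.001, -0.001, 0.001, 0.001, -0.001, -0.0], 'joint_torque': [0.001, -76.506, 1.497, -25.234, -0.053, 0.017, 0.0], 'position': [0.166, 0.705, 0.218], 'ee_rot': [-0.362, -3.121, 0.002], 'ft_force': [-0.62, -0.097, -0.586], 'ft_torque': [0.044, -0.017, -0.028], 'grip_force': 0.0, 'width': 0.999}
scene [[435.75490738   0.         319.30099763]
 [  0.         435.75490738 237.68114013]
 [  0.           0.           1.        ]] [[ 0.6410637   0.76738748 -0.01240102 -0.39811625]
 [-0.55484459  0.47455138  0.68333628  0.24725096]
 [ 0.53026863 -0.43118145  0.72999845 -1.35653755]
 [ 0.          0.          0.          1.        ]] dict_keys(['image', 'camera_matrix', 'extrinsics'])
top [[622.81623822   0.         303.26099509]
 [  0.         622.81623822 237.46199546]
 [  0.           0.           1.        ]] [[-2.48379406e-04 -9.99986127e-01  5.26149022e-03  3.37530765e-02]
 [ 9.85542080e-01  6.46672815e-04  1.69429603e-01 -5.81095281e-01]
 [-1.69430655e-01  5.22750284e-03  9.85528247e-01 -1.52461383e+00]
 [ 0.00000000e+00  0.00000000e+00  0.00000000e+00  1.00000000e+00]] dict_keys(['image', 'camera_matrix', 'extrinsics'])
```

View pics/top0.png

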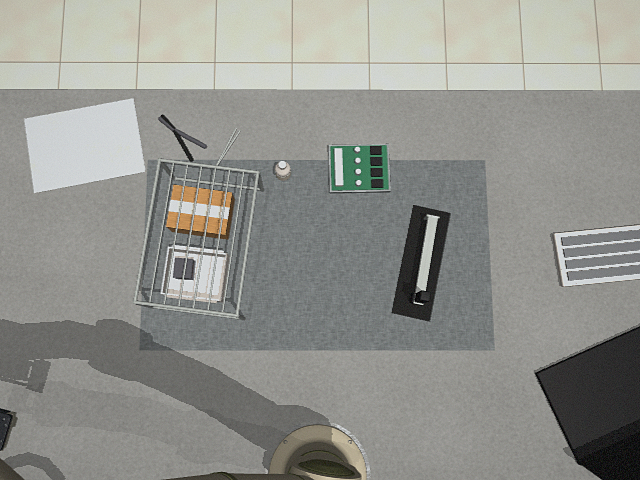

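View pics/scene0.png

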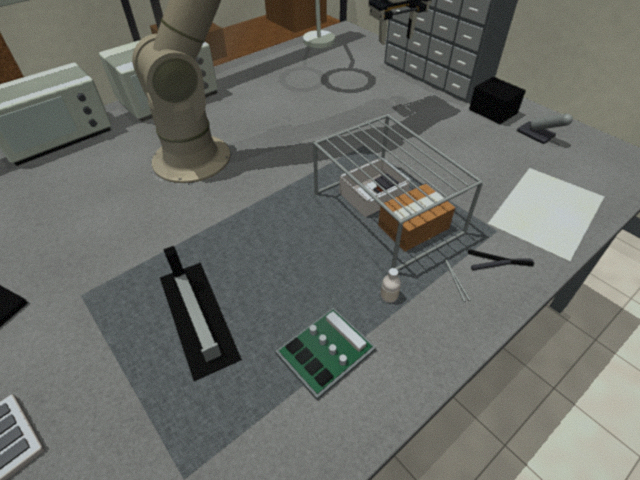

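Top view (up is world +x, left is +y): pad with the hook at about (421,262), blade at the upper end (431,217) and handle at the lower end (421,296). The rack is at (200,240) with its open front towards world −y. The tote is in the robot-side bay at (197,273) with the transformer at (183,268), and the carton is in the far bay. The scene view agrees with this. Next I'll measure.

```bash
cat > h.py <<'E'
import numpy as np,cv2,pickle
def load(n): return pickle.load(open(n,"rb"))
def ray(d,u,v,z):
    K,E=d["camera_matrix"],d["extrinsics"];R,t=E[:3,:3],E[:3,3]
    p=np.linalg.solve(K,[u,v,1.]);dr=R.T@np.array([p[0],-p[1],-p[2]]);c=-R.T@t
    return c+dr*(z-c[2])/dr[2]
def proj(d,P):
    E=d["extrinsics"];q=E[:3,:3]@np.array(P)+E[:3,3];q=d["camera_matrix"]@[q[0],-q[1],-q[2]];return q[:2]/q[2]
def rect(d,m,z):
    """largest blob -> its pixel hull cast on plane z -> min area rect (centre,size,angle), corners"""
    cs,_=cv2.findContours(m.astype(np.uint8),cv2.RETR_EXTERNAL,cv2.CHAIN_APPROX_NONE)
    c=max(cs,key=cv2.contourArea)[:,0]
    w=np.array([ray(d,u,v,z)[:2] for u,v in c],np.float32)
    r=cv2.minAreaRect(w);return r,cv2.boxPoints(r)
E
python3 - <<'E'
from h import *
d=load("top0.pkl");im=d["image"].astype(int);mx=im.max(2);mn=im.min(2)
vv,uu=np.mgrid[:480,:640]
win=lambda a,b,c,e:(uu>=a)&(uu<b)&(vv>=c)&(vv<e)
padw=win(385,460,195,330)
hb=padw&(mn>150)
pad=padw&((mx<60)|(mn>150))
for n,m,z in(("pad",pad,.004),("bar",hb,.047)):
    r,b=rect(d,m,z);print(n,m.sum(),np.round(r[0],4),np.round(r[1],4),r[2],"\n",np.round(b,4))
board=win(320,400,135,200)&(im[...,1]>im[...,0]+25);r,b=rect(d,board,.01);print("board",r)
big=lambda n,s:cv2.resize(s,None,fx=5,fy=5,interpolation=cv2.INTER_CUBIC)
c=big(0,d["image"][150:325,130:270,::-1])   # 5x crop would be 700x875 -> scale
c=cv2.resize(d["image"][235:325,130:270,::-1],None,fx=5.7,fy=5.7,interpolation=cv2.INTER_CUBIC);cv2.imwrite("pics/rack.png",c)
# black handle in top
blk=padw&(mx<25);print(np.argwhere(blk)[:,::-1].mean(0),blk.sum())
E
```

```text
pad 4036 [ 0.5251 -0.2703] [0.0993 0.289 ] 77.1512451171875 
 [[ 0.3732 -0.2866]
 [ 0.6549 -0.3508]
 [ 0.677  -0.254 ]
 [ 0.3953 -0.1897]]
bar 704 [ 0.5454 -0.2762] [0.0308 0.1928] 77.30109405517578 
 [[ 0.448  -0.2701]
 [ 0.6361 -0.3125]
 [ 0.6428 -0.2824]
 [ 0.4548 -0.24  ]]
board ((0.7764644026756287, -0.11401534825563431), (0.12119145691394806, 0.15127232670783997), 1.1320127248764038)
[419.75221239 272.48672566] 226
```

View pics/rack.png

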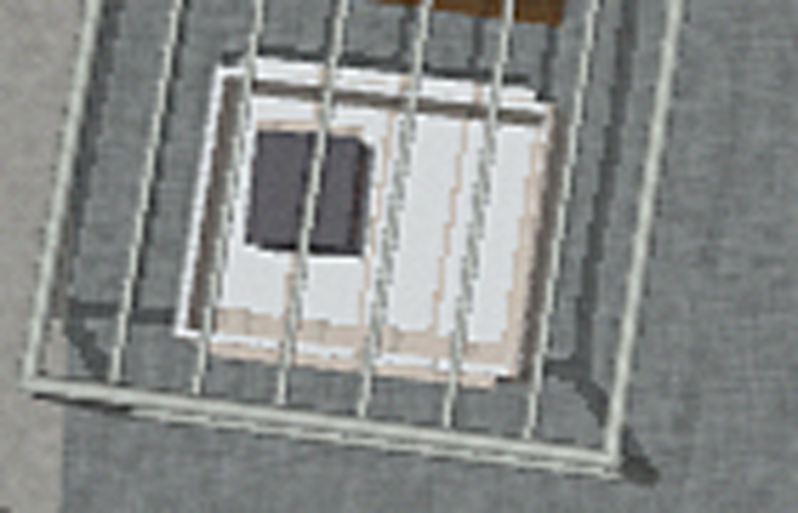

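The crop (×5.7, offset 130,235) shows the tote's rim: back corners at about (219,68) and (179,333), front corners at about (552,103) and (515,372). The deck's front bar runs from (678,0) to (614,460), and the transformer top is centred at about (310,190).

```bash
python3 - <<'E'
from h import *
d=load("top0.pkl");s=load("scene0.pkl")
P=lambda x,y,z:ray(d,130+x/5.7,235+y/5.7,z)[:2]
c=[P(219,66,.06),P(179,333,.06),P(515,372,.06),P(552,103,.06)]
print(np.round(c,4));L=lambda a,b:np.linalg.norm(c[a]-c[b]);print("back,near,front,far",L(0,1),L(1,2),L(2,3),L(3,0))
e=[P(678,0,.17),P(614,460,.17),P(25,385,.17)];print("deck front",np.round(e,4),"front dir",np.degrees(np.arctan2(*(e[0]-e[1])[::-1])),"depth",np.linalg.norm(e[1]-e[2]))
f=[ray(d,261,172,.17)[:2],ray(d,239,318,.17)[:2]];print("front width",np.linalg.norm(f[0]-f[1]),f,np.degrees(np.arctan2(*(f[0]-f[1])[::-1])))
# handle top in both views
for z in(.124,):
  for o in(.43,-.25),:
    print("handle top proj",proj(d,(*o,z)),proj(s,(*o,z)),"tip",proj(d,(.637,-.297,.047)),proj(s,(.637,-.297,.047)))
g=s["image"][235:390,150:250,::-1];cv2.imwrite("pics/hook.png",np.hstack([cv2.resize(g,(387,600)),cv2.resize(d["image"][275:325,390:450,::-1],(400,600),interpolation=cv2.INTER_NEAREST)]))
E
```

```text
[[0.5559 0.3712]
 [0.4389 0.3842]
 [0.422  0.2384]
 [0.5396 0.2248]]
back,near,front,far 0.11779486231698862 0.14679439291879187 0.1183579849724664 0.14726882851726067
deck front [[0.5661 0.1611]
 [0.3792 0.184 ]
 [0.4091 0.4207]] front dir -6.980164142197574 depth 0.23856976506762687
front width 0.3470065314897297 [array([0.71793323, 0.13476093]), array([0.37402367, 0.18101833])] -7.660566029404204
handle top proj [423.17650207 295.02265095] [171.34430375 249.50310047] tip [433.03469738 216.0972376 ] [208.24594764 347.08473162]
```

View pics/hook.png

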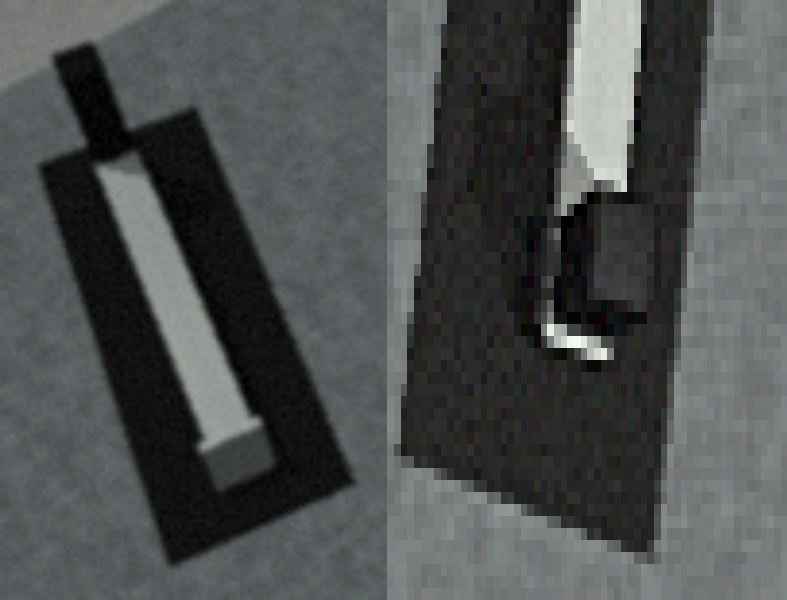

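The handle top lies at about (425,296) in the top view and (169,249) in the scene view, so the handle is near (0.427, −0.254) with the hook's azimuth about −12°. The tote and rack sizes match the given ones to about 3 mm. Moving now: up and round towards the front.

```bash
cat > to.py <<'E'
# usage: to.py x y z yaw(tool-y azimuth,deg): remaining shift in tool axes, turn
import sys,numpy as np
from scipy.spatial.transform import Rotation as Ro
from cell import monitor
s=monitor.read_state();R=Ro.from_rotvec(s["ee_rot"]).as_matrix();p=np.array(s["position"])
az=np.degrees(np.arctan2(R[1,1],R[0,1]))
print("t",s["t"],"p",p.round(4),"az",round(az,2),"tilt",np.degrees(np.arccos(-R[2,2])).round(2),"w",round(s["width"]*.093,4),"grip",s["grip_force"],"F",np.round(s["ft_force"],1),"q",np.round(s["qpos"],2))
for a in range(1,len(sys.argv),4):
    x=list(map(float,sys.argv[a:a+4]));sh=R.T@(np.array(x[:3])-p);tu=(-(x[3]-az)+180)%360-180
    print("shift",sh.round(4),"len",np.linalg.norm(sh).round(3),"turn",np.radians(tu).round(4))
E
python3 -c "
from h import *
d=load('top0.pkl');print(ray(d,425.25,296.25,.124))"
python3 -m crank '[[0.093,[-0.04,-0.018,-0.01],0],[0.093,[-0.04,-0.018,-0.01],0],[0.093,[-0.04,-0.018,-0.01],0],[0.093,[-0.04,-0.018,-0.01],0],[0.093,[-0.04,-0.018,-0.01],0],[0.093,[-0.04,-0.018,-0.01],0],[0.093,[-0.04,-0.018,-0.01],0],[0.093,[-0.04,-0.018,-0.01],0],[0.093,[-0.04,-0.018,0],0],[0.093,[0,0,0],0]]' 60
python3 -m crank '[[0.093,[0,0,0],0.149],[0.093,[0,0,0],0.149],[0.093,[0,0,0],0.149],[0.093,[0,0,0],0.149],[0.093,[0,0,0],0.149],[0.093,[0,0,0],0.149],[0.093,[0,0,0],0.149],[0.093,[0,0,0],0.149],[0.093,[0,0,0],0.149],[0.093,[0,0,0],0.149]]'
python3 to.py .427 -.254 .3 -12
```

```text
[ 0.4270954  -0.25482373  0.124     ]
t: 1.1
position: [0.4855, 0.4597, 0.2987]
ee_rot: [0.376, 3.116, -0.004]
ft_force: [-0.2, -0.4, 0.0]
width: 1.003
grip_force: 0.0
t: 2.1
position: [0.4786, 0.466, 0.2982]
ee_rot: [-2.387, -2.042, 0.001]
ft_force: [-0.6, -0.6, -0.3]
width: 1.001
grip_force: 0.0
t 2.1 p [0.4786 0.466  0.2982] az -8.92 tilt 0.05 w 0.0931 grip 0.0 F [-0.6 -0.6 -0.3] q [-1.13  0.48  0.42  1.67 -0.22  1.04 -0.8 ]
shift [-0.7192  0.0607 -0.0014] len 0.722 turn 0.0537
```

```bash

python3 -m crank '[[0.093,[-0.045,0.007,0],0.0537],[0.093,[-0.045,0.006,0],0],[0.093,[-0.045,0.006,0],0],[0.093,[-0.045,0.006,0],0],[0.093,[-0.045,0.006,0],0],[0.093,[-0.045,0.006,0],0],[0.093,[-0.045,0.006,0],0],[0.093,[-0.045,0.006,0],0],[0.093,[-0.045,0.006,0],0],[0.093,[-0.045,0.006,0],0]]'
python3 to.py .427 -.254 .3 -12
```

```text
t: 3.1
position: [0.4497, 0.0113, 0.2986]
ee_rot: [-2.435, -1.985, -0.0]
ft_force: [-0.1, -1.5, 0.2]
width: 1.002
grip_force: 0.0
t 3.1 p [0.4497 0.0113 0.2986] az -11.63 tilt 0.02 w 0.0932 grip 0.0 F [-0.1 -1.5  0.2] q [-0.63  0.18  0.58  2.13 -0.13  0.87 -0.19]
shift [-0.2644  0.0313 -0.0015] len 0.266 turn 0.0064
```

```bash

python3 -m crank '[[0.093,[-0.045,0.005,0],0.006],[0.093,[-0.045,0.005,0],0],[0.093,[-0.045,0.005,0],0],[0.093,[-0.045,0.005,0],0],[0.093,[-0.045,0.005,0],0],[0.093,[-0.035,0.005,0],0],[0.093,[0,0,0.03],0],[0.093,[0,0,0.03],0],[0.093,[0,0,0],0],[0.093,[0,0,0],0]]'
python3 to.py .427 -.2545 .075 -12
python3 - <<'E'
from cell import cams
import cv2
a=cams.snapshot("scene")["image"];b=cams.snapshot("top")["image"]
cv2.imwrite("pics/app.png",cv2.hconcat([cv2.resize(a[150:390,110:310],(400,480)),cv2.resize(b[190:340,370:490],(384,480))])[:,:,::-1])
E
```

```text
t: 4.1
position: [0.4258, -0.2478, 0.2388]
ee_rot: [-2.441, -1.976, 0.001]
ft_force: [0.4, -0.6, 0.7]
width: 0.997
grip_force: 0.0
t 4.1 p [ 0.4258 -0.2478  0.2388] az -12.03 tilt 0.08 w 0.0927 grip 0.0 F [ 0.4 -0.6  0.7] q [-0.07  0.34  0.64  2.12 -0.3   0.76  0.55]
shift [-0.0063  0.0028  0.1638] len 0.164 turn -0.0005
```

View pics/app.png

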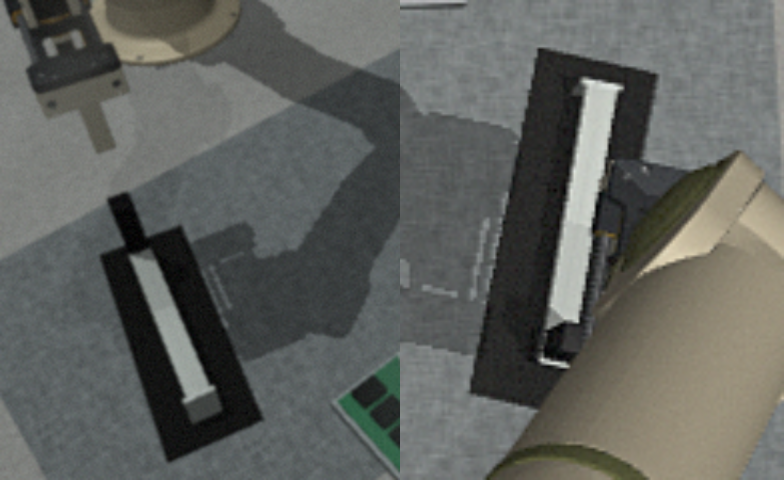

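The gripper is above the hook: one finger stands at (97,130) in the scene half of the picture, over the handle at (125,220). Descending and closing.

```bash

python3 -m crank '[[0.093,[-0.006,0.003,0.03],0],[0.093,[0,0,0.04],0],[0.093,[0,0,0.04],0],[0.093,[0,0,0.03],0],[0.093,[0,0,0.02],0],[0.093,[0,0,0.004],0],[0.093,[0,0,0],0],[0,[0,0,0],0],[0,[0,0,0],0],[0,[0,0,0],0]]' 60
python3 -m crank '[[0,[0,0,0],0],[0,[0,0,0],0],[0,[0,0,0],0],[0,[0,0,-0.01],0],[0,[0,0,-0.02],0],[0,[0,0,0],0]]'
python3 to.py .427 -.2545 .075 -12
```

```text
t: 5.2
position: [0.4282, -0.2545, 0.0756]
ee_rot: [2.44, 1.976, 0.001]
ft_force: [0.3, -0.1, 0.1]
width: 0.791
grip_force: 0.0
t: 5.8
position: [0.4283, -0.255, 0.1066]
ee_rot: [2.44, 1.975, 0.002]
ft_force: [0.5, -0.6, -0.9]
width: 0.276
grip_force: 0.0
t 5.8 p [ 0.4283 -0.255   0.1066] az -12.03 tilt 0.15 w 0.0256 grip 0.0 F [ 0.5 -0.6 -0.9] q [ 0.12  0.55  0.44  2.23 -0.53  0.46  0.77]
shift [ 0.0003 -0.0014  0.0316] len 0.032 turn -0.0005
```

The fingers close slowly and I lifted too early. Going back down, then closing fully.

```bash

python3 -m crank '[[0.04,[0,0,0],0],[0.04,[0,0,0.01],0],[0.04,[0,0,0.02],0],[0,[0,0,0.001],0],[0,[0,0,0],0],[0,[0,0,0],0],[0,[0,0,0],0],[0,[0,0,0],0],[0,[0,0,0],0],[0,[0,0,0],0]]' 60
python3 to.py .427 -.2545 .075 -12
```

```text
t: 6.8
position: [0.4277, -0.2544, 0.0738]
ee_rot: [2.441, 1.977, 0.0]
ft_force: [0.1, 0.3, -2.7]
width: 0.258
grip_force: 59.9
t 6.8 p [ 0.4277 -0.2544  0.0738] az -12.0 tilt 0.01 w 0.024 grip 59.94955658912659 F [ 0.1  0.3 -2.7] q [ 0.17  0.6   0.37  2.25 -0.58  0.38  0.81]
shift [-0.0003 -0.0006 -0.0012] len 0.001 turn -0.0001
```

```bash

python3 -m crank '[[0,[0,0,-0.01],0],[0,[0,0,-0.02],0],[0,[0,0,-0.03],0],[0,[0,0,-0.03],0],[0,[0,0,0],-0.14],[0,[0,0,0],-0.14],[0,[0,0,0],-0.14],[0,[0,0,0],-0.14],[0,[0,0,0],-0.14],[0,[0,0,0],-0.14]]'
python3 -m crank '[[0,[0,0,0],-0.14],[0,[0,0,0],-0.14],[0,[0,0,0],-0.14],[0,[0,0,0],-0.14],[0,[0,0,0],-0.14],[0,[0,0,0],-0.127],[0,[0,0,0],0]]'
python3 to.py .444 -.092 .16 83.5
```

```text
t: 7.8
position: [0.4274, -0.2545, 0.1644]
ee_rot: [1.415, 2.804, -0.001]
ft_force: [-0.1, 0.1, -2.1]
width: 0.255
grip_force: 59.9
t: 8.5
position: [0.4272, -0.2549, 0.1643]
ee_rot: [0.176, 3.136, -0.001]
ft_force: [-0.6, -0.0, -2.5]
width: 0.258
grip_force: 59.9
t 8.5 p [ 0.4272 -0.2549  0.1643] az 83.57 tilt 0.04 w 0.024 grip 59.94789183139801 F [-0.6 -0.  -2.5] q [ 0.38  0.41  0.06  2.17 -0.04  0.56  1.93]
shift [0.0016 0.1637 0.0042] len 0.164 turn 0.0011
```

```bash

python3 -m crank '[[0,[0,0.02,0.002],0],[0,[0,0.04,0.002],0],[0,[0,0.04,0],0],[0,[0,0.04,0],0],[0,[0.0016,0.024,0],0.001],[0,[0,0,0],0],[0,[0,0,0],0]]'
python3 to.py .460 .047 .16 83.5
python3 - <<'E'
from cell import cams
import cv2,pickle
for n in("scene","top"):pickle.dump(cams.snapshot(n),open(n+"1.pkl","wb"))
from h import *
a=load("scene1.pkl")["image"];b=load("top1.pkl")["image"]
cv2.imwrite("pics/stage.png",cv2.vconcat([cv2.resize(a[130:280,210:480],(540,300)),cv2.resize(b[220:340,140:356],(540,300))])[:,:,::-1])
E
```

```text
t: 9.2
position: [0.4446, -0.0912, 0.16]
ee_rot: [0.182, 3.136, -0.001]
ft_force: [0.1, 0.3, -1.7]
width: 0.258
grip_force: 59.9
t 9.2 p [ 0.4446 -0.0912  0.16  ] az 83.37 tilt 0.03 w 0.024 grip 59.94964599609375 F [ 0.1  0.3 -1.7] q [ 0.03  0.37  0.07  2.27 -0.05  0.5   1.59]
shift [ 7.000e-04  1.391e-01 -1.000e-04] len 0.139 turn -0.0023
```

View pics/stage.png

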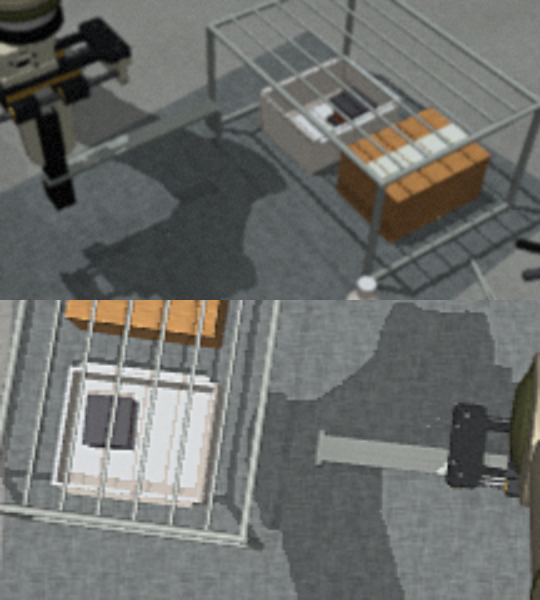

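The hook is level at staging, blade front at about (319,447) in the lower panel (top-view pixel 267.6,278.8), and the tote is undisturbed. I'll check the blade's position.

```bash
python3 - <<'E'
from h import *
d=load("top1.pkl");s=load("scene1.pkl")
print([ray(d,267.6,278.8,z).round(4) for z in(.128,.133,.138)])
print(proj(d,(.4694,.1224,.133)),proj(s,(.4694,.1224,.133)),"tipfront scene",proj(s,(.4694,.1224,.09)))
E
```

```text
[array([0.4681, 0.1189, 0.128 ]), array([0.4675, 0.1186, 0.133 ]), array([0.467 , 0.1184, 0.138 ])]
[266.01203516 278.01299221] [317.283904  182.0392408] tipfront scene [317.55400391 195.33101016]
```

```bash

python3 -m crank '[[0,[0,0.015,0],0],[0,[0,0.03,0],0],[0,[0,0.03,0],0],[0,[0,0.03,0],0],[0,[0,0.025,0],0],[0,[0,0.012,0],0],[0,[0,0,0],0]]'
python3 to.py .460 .050 .1 83.5
python3 -m crank '[[0,[0,0,0.015],0],[0,[0,0,0.015],0],[0,[0,0,0.015],0],[0,[0,0,0.014],0],[0,[0,0,0],0],[0,[0,0,0],0]]'
python3 to.py .460 .047 .1 83.5
python3 - <<'E'
from cell import cams
import cv2,pickle
for n in("scene","top"):pickle.dump(cams.snapshot(n),open(n+"2.pkl","wb"))
from h import *
a=load("scene2.pkl")["image"];b=load("top2.pkl")["image"]
cv2.imwrite("pics/in.png",cv2.vconcat([cv2.resize(a[130:280,210:480],(540,300)),cv2.resize(b[220:340,140:356],(540,300))])[:,:,::-1])
E
```

```text
t: 10.0
position: [0.4611, 0.0501, 0.1596]
ee_rot: [0.179, 3.136, 0.0]
ft_force: [-0.6, 0.5, -1.6]
width: 0.258
grip_force: 59.9
t 10.0 p [0.4611 0.0501 0.1596] az 83.47 tilt 0.01 w 0.024 grip 59.94964420795441 F [-0.6  0.5 -1.6] q [-0.29  0.38  0.08  2.25 -0.06  0.51  1.29]
shift [ 0.0011 -0.0002  0.0596] len 0.06 turn -0.0006
t: 10.6
position: [0.4607, 0.0482, 0.1008]
ee_rot: [-0.183, -3.136, 0.001]
ft_force: [-0.6, -0.2, -2.4]
width: 0.257
grip_force: 59.9
t 10.6 p [0.4607 0.0482 0.1008] az 83.31 tilt 0.06 w 0.0239 grip 59.94960308074951 F [-0.6 -0.2 -2.4] q [-0.27  0.49  0.05  2.29 -0.07  0.36  1.3 ]
shift [ 0.0005 -0.0013  0.0008] len 0.002 turn -0.0032
```

View pics/in.png

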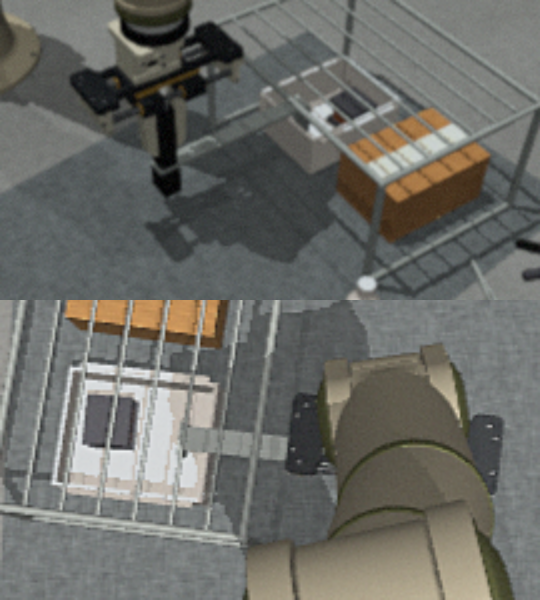

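The blade is inside the tote behind its front wall, at about (190,440) in the lower panel, with no contact forces. Dragging gently.

```bash

python3 -m crank '[[0,[0,-0.004,0],0],[0,[0,-0.006,0],0],[0,[0,-0.006,0],0],[0,[0,-0.006,0],0],[0,[0,-0.005,0],0],[0,[0,-0.005,0],0],[0,[0,-0.005,0],0],[0,[0,-0.006,0],0],[0,[0,-0.007,0],0],[0,[0,-0.008,0],0]]'
python3 -m crank '[[0,[0,-0.009,0],0],[0,[0,-0.01,0],0],[0,[0,-0.01,0],0],[0,[0,-0.01,0],0],[0,[0,-0.01,0],0],[0,[0,-0.01,0],0],[0,[0,-0.01,0],0],[0,[0,-0.01,0],0],[0,[0,-0.01,0],0],[0,[0,-0.01,0],0]]'
python3 to.py .43 -.213 .1 83.5
python3 - <<'E'
from cell import cams
import pickle
pickle.dump(cams.snapshot("top"),open("top3.pkl","wb"))
from h import *
cv2.imwrite("pics/mid.png",cv2.resize(load("top3.pkl")["image"][150:340,130:430],(750,475))[:,:,::-1])
E
```

```text
t: 11.7
position: [0.4542, -0.0082, 0.1007]
ee_rot: [0.179, 3.136, 0.0]
ft_force: [0.1, 2.9, -2.4]
width: 0.257
grip_force: 59.9
t: 12.7
position: [0.4427, -0.107, 0.1006]
ee_rot: [-0.18, -3.136, -0.0]
ft_force: [1.0, 4.9, -0.7]
width: 0.255
grip_force: 60.0
t 12.7 p [ 0.4427 -0.107   0.1006] az 83.44 tilt 0.01 w 0.0238 grip 59.9500697851181 F [ 1.   4.9 -0.7] q [ 0.11  0.49  0.01  2.31 -0.01  0.35  1.58]
shift [ 0.0005 -0.1067  0.0006] len 0.107 turn -0.001
```

View pics/mid.png

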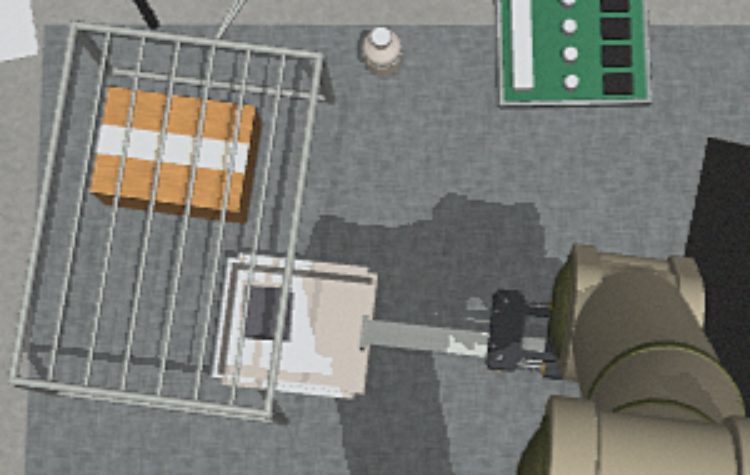

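The tote follows straight with the transformer inside. Its back rim is at about (225,318), pixel (220,277), and the deck front bar at about (283,318). Computing what remains.

```bash
python3 - <<'E'
from h import *
d=load("top3.pkl");P=lambda x,y,z:ray(d,130+x/2.5,150+y/2.5,z)[:2]
b=P(225,318,.06);e1,e2=P(321,55,.17),P(272,415,.17);t=(e1-e2)/np.linalg.norm(e1-e2);n=np.array([t[1],-t[0]])
print(b,e1,e2,"back minus deck along n",(b-e2)@n,n)
E
python3 -m crank '[[0,[0,-0.01,0],0],[0,[0,-0.01,0],0],[0,[0,-0.01,0],0],[0,[0,-0.01,0],0],[0,[0,-0.01,0],0],[0,[0,-0.01,0],0],[0,[0,-0.01,0],0],[0,[0,-0.01,0],0],[0,[0,-0.009,0],0],[0,[0,-0.008,0],0]]'
```

```text
[0.47909851 0.24054924] [0.71792561 0.14092868] [0.37855073 0.18155214] back minus deck along n -0.07052926558808342 [-0.11885239 -0.99291193]
t: 13.75
position: [0.4316, -0.2034, 0.1006]
ee_rot: [-0.18, -3.136, 0.0]
ft_force: [0.6, 2.7, -4.2]
width: 0.255
grip_force: 59.9
```

```bash

python3 -m crank '[[0,[0,-0.007,0],0],[0,[0,-0.005,0],0],[0,[0,-0.002,0],0],[0,[0,0,0],0],[0,[0,0,0],0],[0,[0,0.006,0],0],[0,[0,0.008,0],0],[0,[0,0,0],0],[0,[0,0,-0.01],0],[0,[0,0,-0.015],0]]'
python3 -m crank '[[0,[0,0,-0.015],0],[0,[0,0,-0.02],0],[0,[0,0,-0.02],0],[0,[0,0,-0.01],0],[0,[0,0,0],0],[0,[0,0,0],0]]'
python3 to.py .4277 -.2544 .19 -12
python3 - <<'E'
from cell import cams
import pickle
pickle.dump(cams.snapshot("top"),open("top4.pkl","wb"))
from h import *
cv2.imwrite("pics/out.png",cv2.resize(load("top4.pkl")["image"][150:340,130:430],(750,475))[:,:,::-1])
E
```

```text
t: 14.75
position: [0.4314, -0.2023, 0.1259]
ee_rot: [-0.179, -3.135, -0.001]
ft_force: [1.1, 0.2, -2.9]
width: 0.253
grip_force: 59.9
t: 15.35
position: [0.4316, -0.2026, 0.1905]
ee_rot: [0.18, 3.136, -0.0]
ft_force: [0.2, 0.4, -2.3]
width: 0.259
grip_force: 59.9
t 15.35 p [ 0.4316 -0.2026  0.1905] az 83.43 tilt 0.01 w 0.0241 grip 59.94955837726593 F [ 0.2  0.4 -2.3] q [ 0.34  0.35 -0.02  2.18  0.01  0.61  1.76]
shift [-0.0021 -0.0519  0.0005] len 0.052 turn 1.6657
```

View pics/out.png

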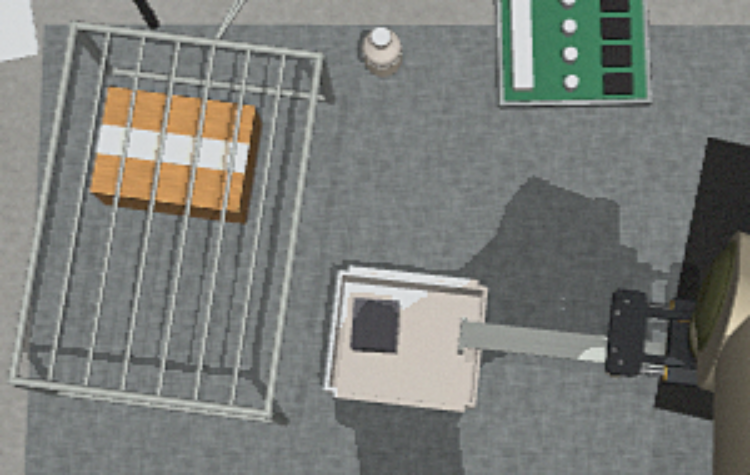

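The tote stands clear in front of the rack (rim at 325–487, 268–410) with the transformer at (375,325); the carton, bottle and board are untouched. Returning the hook.

```bash

python3 -m crank '[[0,[0,-0.02,0],0],[0,[-0.002,-0.032,0],0],[0,[0,0,0],0.14],[0,[0,0,0],0.14],[0,[0,0,0],0.14],[0,[0,0,0],0.14],[0,[0,0,0],0.14],[0,[0,0,0],0.14],[0,[0,0,0],0.14],[0,[0,0,0],0.14]]'
python3 -m crank '[[0,[0,0,0],0.14],[0,[0,0,0],0.14],[0,[0,0,0],0.14],[0,[0,0,0],0.126],[0,[0,0,0.03],0],[0,[0,0,0.03],0],[0,[0,0,0.02],0],[0,[0,0,0.01],0],[0,[0,0,0],0],[0,[0,0,0],0]]'
python3 to.py .4277 -.2544 .0738 -12
python3 - <<'E'
from cell import cams
import pickle
for n in("scene","top"):pickle.dump(cams.snapshot(n),open(n+"5.pkl","wb"))
from h import *
a=load("scene5.pkl")["image"];b=load("top5.pkl")["image"]
cv2.imwrite("pics/back.png",cv2.hconcat([cv2.resize(a[150:390,110:310],(400,480)),cv2.resize(b[190:340,370:490],(384,480))])[:,:,::-1])
E
```

```text
t: 16.4
position: [0.4273, -0.2542, 0.1895]
ee_rot: [-1.824, -2.555, 0.001]
ft_force: [1.1, 0.4, -2.5]
width: 0.255
grip_force: 59.9
t: 17.4
position: [0.4278, -0.2547, 0.1008]
ee_rot: [-2.442, -1.976, 0.001]
ft_force: [0.9, -0.2, -2.4]
width: 0.259
grip_force: 59.9
t 17.4 p [ 0.4278 -0.2547  0.1008] az -12.03 tilt 0.02 w 0.0241 grip 59.94959235191345 F [ 0.9 -0.2 -2.4] q [ 0.19  0.54  0.33  2.23 -0.42  0.43  0.65]
shift [ 0.0002 -0.0001  0.027 ] len 0.027 turn -0.0006
```

View pics/back.png

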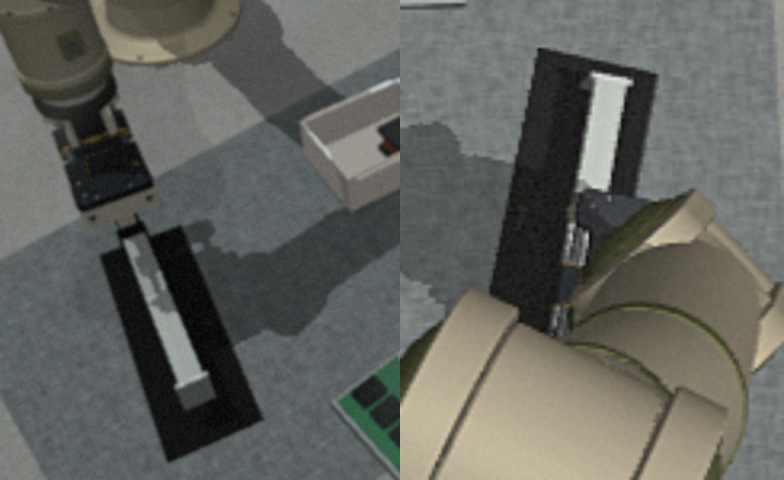

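The hook is level over the pad: blade at (195,390) in the scene panel and (612,85) in the top panel, inside the pad outline. Lowering until it touches.

```bash

python3 -m crank '[[0,[0,0,0.008],0],[0,[0,0,0.008],0],[0,[0,0,0.005],0],[0,[0,0,0.003],0],[0,[0,0,0.002],0],[0,[0,0,0.001],0],[0,[0,0,0],0],[0,[0,0,0],0]]'
python3 to.py .4277 -.2544 .0738 -12
```

```text
t: 18.3
position: [0.4279, -0.2545, 0.0738]
ee_rot: [2.442, 1.977, 0.0]
ft_force: [-0.3, 0.4, -1.5]
width: 0.255
grip_force: 59.9
t 18.3 p [ 0.4279 -0.2545  0.0738] az -12.01 tilt 0.01 w 0.0237 grip 59.94946539402008 F [-0.3  0.4 -1.5] q [ 0.23  0.59  0.28  2.25 -0.45  0.36  0.68]
shift [ 0.0001 -0.0002 -0.    ] len 0.0 turn -0.0003
```

```bash

python3 -m crank '[[0,[0,0,0.0007],0],[0,[0,0,0],0],[0.03,[0,0,0],0],[0.06,[0,0,0],0],[0.08,[0,0,0],0],[0.08,[0,0,0],0],[0.08,[0,0,0],0],[0.08,[0,0,0],0],[0.08,[0,0,0],0],[0.08,[0,0,0],0]]'
python3 -m crank '[[0.08,[0,0,-0.01],0],[0.08,[0,0,-0.02],0],[0.08,[0,0,-0.03],0],[0.08,[0,0,-0.04],0],[0.08,[0,0,-0.04],0],[0.08,[0,0,-0.04],0],[0.08,[-0.04,-0.03,0],0],[0.08,[-0.04,-0.03,0],0],[0.08,[-0.04,-0.03,0],0],[0.08,[0,0,0],0]]'
python3 -m crank '[[0.08,[0,0,0],0],[0.08,[0,0,0],0],[0.08,[0,0,0],0]]'
python3 - <<'E'
from cell import cams
import pickle
for n in("scene","top"):pickle.dump(cams.snapshot(n),open(n+"6.pkl","wb"))
from h import *
cv2.imwrite("pics/end.png",load("scene6.pkl")["image"][:,:,::-1])
E
```

```text
t: 19.3
position: [0.4278, -0.2545, 0.0729]
ee_rot: [-2.442, -1.977, -0.0]
ft_force: [-0.2, -0.6, -0.1]
width: 0.844
grip_force: 0.0
t: 20.3
position: [0.3094, -0.3568, 0.2543]
ee_rot: [2.449, 1.965, -0.001]
ft_force: [0.1, 0.4, 0.1]
width: 0.863
grip_force: 0.0
t: 20.6
position: [0.316, -0.3521, 0.2529]
ee_rot: [-2.439, -1.98, -0.0]
ft_force: [1.3, -0.2, -0.9]
width: 0.862
grip_force: 0.0
```

View pics/end.png

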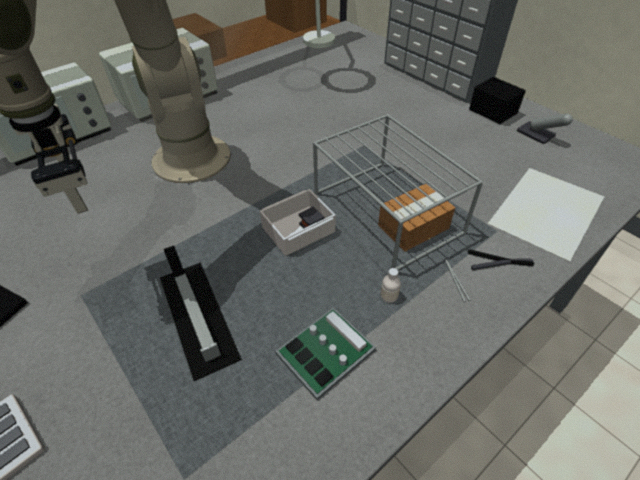

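The hook stands on its pad as at the start: handle at (173,258), blade at (208,350). The tote is clear of the rack at (298,222) with the transformer inside, and the robot is free of everything. Handing in.

```bash
python3 -c "
from cell import order
print(order.sign_off())"
```

```text
the job is handed in; nothing more can be done
None
```

I handed the job in at about 21 s: in the last picture the tote stands clear in front of the rack with the transformer in it, the hook is back on its pad and released, and the carton, bottle and board look unmoved; sign-off returned no verdict.

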